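Pin the clamp bar of the chocolate mould press

ROBOT

A 6-joint arm with a two-finger parallel gripper is mounted at the origin on the work surface. World frame = base frame: x ahead of the robot, y to its left, z up, the work surface at z = 0. Lengths are in m, angles in rad, forces in N, time in s.
With the tool pointing down it reaches from about 0.275 to 1 m from the base axis. Payload 8.4 kg.
Tool frame: the origin (TCP) lies midway between the tips of the shut fingers; the grasp point (between the pads) lies bot.grip_depth behind it (bot.grip_depth is the distance from the TCP to the grasp point, in m); z points along the fingers, y is the line along which they close (so a half turn about z gives the same grasp; the last joint's range is limited). The gripper opens to 85 mm and grips with 20 to 120 N. Pads are 22 mm wide; open, the fingers measure 114 mm over their backs; the gripper's body (76 mm by 85 mm) begins 54 mm behind the grasp point. The pads swing forward as they close: fully open they stand 13 mm farther back than shut.
Start: joints at [1.132, 0.353, 1.633, -0, 1.155, -0.002], TCP at [0.264, 0.566, 0.231] pointing down, gripper open.
Joint ranges: [-2.63, 2.63], [-0.92, 2.1], [0.06, 2.66], [-1.3, 4.44], [0, 2.69], [-3.02, 3.02]. Speed limits (rad/s): [2.22, 2.22, 2.79, 3.14, 3.14, 3.14].

INTERFACE

Orientations are given as a unit quaternion [x, y, z, w].
In Python, from station import bot, snapshot, spotter gives the robot as it stands.
- The arm moves only by the shell command python3 -m handwheel 'ROWS' [FORCE]. ROWS is text: rows parted by semicolons, each of 5 numbers parted by spaces: the shift along the tool's x, y, z in m, then the turn about the tool's z in degrees, then the opening, from 0 (shut) to 1 (fully open). A call has 1 to 8 rows; each row is the pose to reach, as a shift and turn from the pose commanded when the call began, along the tool's axes at that moment; what a row does not reach only later rows make up. A row lasts 1/8 s, in which the tool goes at most 62.5 mm and 10.7 degrees, less where a joint would pass 70% of its speed; a pose out of reach is approached as far as the arm can. A call with a gripper value outside its range is refused whole. The fingers move at their own pace and stop on an object; FORCE is the grip in N (left out, the last holds). Time passes only in rows, so rows that repeat a pose let the fingers close. It gives the time, the measured TCP pose, the force, the opening and the grip force at its end, in the units of the state.
- bot.sense(): the state, without advancing time (a new reading comes with each control period).
- snapshot(name): name is "side" or "top"; returns a dict with "img" (384x512x3 uint8, blue, green, red), "fx", "fy", "cx", "cy" (pixels), "k1" (the pictures are not rectified: a ray, as slopes to the right and down, at radius r is drawn at 1 + k1 r^2 times it, then the intrinsics apply), "R" (3x3) and "t" (3): a world point X has camera coordinates R X + t. Camera axes: x right, y down, z forward; pixel columns grow to the right and rows downward; lengths in m; the calibration is good to about 2 mm. A picture is of the moment at which its call begins. There is no depth.
- bot.sign_off(): hands the job in; it is judged then, once.
Trained networks look in the newest picture that a camera, given by its name, has taken for a name from the list of things; names that differ only in an ending like _2 or _b are one class to them, and where a whole thing is asked for, a point or a joint stands for the part that bears it (a point fixed in the world has none). Each returns a list of dicts, best first, with "p" (0 to 1); they miss things now and then, are a little off and sometimes report something else, mostly with a low value. They report only what shows in the picture. A call takes as long as a camera call.
- spotter.trace(name, camera): "mask" (384x512 bool, what is visible of it) and "bbox" ([left, top, right, bottom] in pixels, round what is visible of it).
The state is a dict: "t": time; "joint_positions": joint angles; "joint_velocities": joint speeds; "tau": joint torques, N m; "tool_pos": TCP position; "tool_rot": TCP orientation; "force": force on the tool from outside, world axes, zero at the start; "ft_torque": the same for the moment, N m; "gripper_width": opening from 0.0 (shut) to 1.0 (fully open); "grasp_force": force on a finger pad.
Only numpy, scipy, OpenCV 4.12 (cv2) and the standard library are available. Lean on these libraries where they do the work, as an engineer would, in place of code of your own. Each camera call takes 0.05 s, during which the arm holds its last target. There are 200 camera calls.

TASK

Close the chocolate mould press: swing its steel clamp bar across the mould until the hole in the bar's end knuckle lies over the hole of the knuckle block on the board, then take the pin from its wooden stand and thread it down through both knuckles until its collar sits fully home on the bar. The block sits somewhere along its short rail, so line the two holes up by feel, gently, never forcing the pin against the metal, and leave the jar, bowl and mug where they are.

Things in the scene. Friction and masses are not known exactly. Their poses are not given: they have to be found in the camera images.
- press: Fixed mould press; origin: underside centre of its wooden board, 190 (x) by 310 (y) by 18 mm. x, y lie in the table plane. On it: a white mould with steel plate (top 65 mm above the table; x -75 to 75, y -55 to 65 mm), the clamp bar's pivot post (axis x 0, y 110 mm), and an aluminium knuckle block with an upright hole near y -110 mm.
- bar (a joint): Angle of the steel clamp bar about its upright pivot, rad. 0: the bar runs from the post along the press's -y, its eye over point keeper_mid. Growing values swing the eye to the press's -x side (clockwise from above). Range -0.15 to 0.85; friction 0.07 N m, stays where left. Bar underside 66 mm, top 80 mm above the table; it clears the block by 4 mm.
- bar_eye (a point): Centre of the upright 12.4 mm through hole in the bar's end knuckle (plate 50 by 46 mm, 14 mm thick), at the bar's top face, 80 mm above the table, 220 mm from the pivot axis. Its x axis is tangent to the eye's path (press's +x at joint 0), its -y axis points from the pivot to the eye.
- bar_handle (a point): Top centre of the bar's upright wooden handle, a plain cylinder 20 mm in diameter standing 46 mm above the bar's top face, 135 mm from the pivot axis (top 126 mm above the table).
- keeper_mid (a point): Middle of the block's rail, at the block's top, 62 mm above the table, press x 0, y -110 mm; axes as the press. The block (66 by 40 by 44 mm high, clamped fast) has a 12.4 mm hole through its centre down to the board, anywhere from -12 to 12 mm along press x from here (0 along y), unmeasured: find it by pressing the pin lightly through the bar's eye, moving pin and bar together.
- pin: Loose steel pin, 0.09 kg, z along its axis, head up. Origin: centre of the underside of its collar. Above it: collar 24 mm in diameter and 5 mm high, then a plain round grip 18 mm in diameter up to 41 mm. Below it: shaft 10 mm in diameter reaching 48 mm down, the last 3 mm tapering to 8 mm. Fully home, the collar rests on the bar's top face.
- pin_tip (a point): Centre of the lower end of the pin, 48 mm under its origin.
- stand: Fixed wooden block, 54 mm square and 60 mm high, in which the pin stands upright in a loose hole, collar on the block's top. Origin: centre of its underside.
- jar: Bystander: loose glass jar with a white cap, 60 mm in diameter, 85 mm high. Origin: centre of its underside.
- bowl: Bystander: loose white bowl, 110 mm in diameter, 45 mm high. Origin: centre of its underside.
- mug: Bystander: loose mug, 76 mm in diameter, 85 mm high, handle at its +y. Origin: centre of its underside.

How it is judged:
On the way, in this order (a step that is already met when the one before it is completed fails the run):
1. the clamp bar lies across the mould, its eye within about 16 mm of the middle of the block's rail (value of joint bar between -0.075 and 0.075 rad), for 0.2 s.
2. the pin's tip is through the bar's eye and at least 10 mm down in the block's hole (all of step 1 and z of pin_tip in the frame of keeper_mid below -0.01 m and horizontal distance between pin and bar_eye below 0.004 m), for 0.1 s.
At the end, for the whole second after the job is handed in: The clamp bar lies across the mould (joint within 0.075 rad of 0), and the pin stands upright (within 0.1 rad) and at rest through the bar's eye (axis within 4 mm) and the block, its collar less than 3 mm above the bar's top face (all of step 1 and z of pin in the frame of bar_eye below 0.003 m and horizontal distance between pin and bar_eye below 0.004 m and angle between pin's own z axis and vertical below 0.1 rad and linear speed of pin below 0.02 m/s); the robot touches nothing.
It fails at once if the pin is forced: more than 50 N between the pin and the press, its bar or its block (contact force between pin and press above 50 N).
It fails at once if the jar is moved more than 20 mm or tipped (distance of jar from where it was at the start of the episode above 0.02 m or angle between jar's own z axis and vertical above 0.3 rad).
It fails at once if the bowl is moved more than 20 mm or tipped (distance of bowl from where it was at the start of the episode above 0.02 m or angle between bowl's own z axis and vertical above 0.3 rad).
It fails at once if the mug is moved more than 20 mm or tipped (distance of mug from where it was at the start of the episode above 0.02 m or angle between mug's own z axis and vertical above 0.3 rad).
It also fails if it takes over 64 s, if anything falls off the work surface, if the arm or the gripper's body presses on something with over 40 N, if the wrist force passes 120 N, or if a joint passes its speed limit or range.

## Working session

There is one attempt and no reset: what is moved stays moved. The work goes in short steps, Python scripts to look and compute and a shell command to move; the robot and the scene stay as the last step left them, time stands still between calls to the robot, and variables do not carry over. Pictures are saved under pics/ and viewed, at most 10 in all, crops included, and the job is handed in when it is done.

```bash
ls; mkdir -p pics; python3 - <<'E'
from station import bot, snapshot, spotter
import cv2,numpy as np
print(bot.sense(), bot.grip_depth)
for c in("side","top"):
    s=snapshot(c); cv2.imwrite(f"pics/{c}0.png",s["img"]); print(c,s["fx"],s["fy"],s["cx"],s["cy"],s["k1"],s["R"],s["t"])
    for n in("press","bar","bar_handle","pin","stand","jar","bowl","mug"):
        for r in spotter.trace(n,c)[:2]:
            ys,xs=np.nonzero(r["mask"]); print(c,n,round(r["p"],2),np.round(r["bbox"]),xs.mean().round(1),ys.mean().round(1))
E
```

```text
pics
{'t': 0.0, 'joint_positions': array([ 1.13163977e+00,  3.53624134e-01,  1.63413492e+00,  6.59738039e-05,
        1.15519110e+00, -2.39923393e-03]), 'joint_velocities': array([ 0.00111907,  0.00074075, -0.00025767, -0.00159574,  0.00080726,
       -0.00109289]), 'tau': array([ 4.09567641e-03, -6.05247903e+01, -3.42072058e+01,  2.86773939e-04,
        9.21922037e-03,  1.85978115e-05]), 'tool_pos': array([0.26415726, 0.56591176, 0.23057634]), 'tool_rot': array([ 2.16660050e-01,  9.76246875e-01, -6.55666489e-04, -1.78075666e-04]), 'force': array([ 0.87752249, -0.7070125 , -0.13393279]), 'ft_torque': array([-0.04816348, -0.00813425, -0.0223743 ]), 'grasp_force': 0.0, 'gripper_width': 0.9982405621792486} 0.0187
side 351.8011735737091 351.8011735737091 255.9483982630926 193.48797731563042 -0.08022911824977114 [[-0.99406478 -0.10874876  0.00298715]
 [-0.06226289  0.54619523 -0.83534071]
 [ 0.0892107  -0.83056877 -0.54972445]] [0.55940524 0.11999066 0.85088469]
side press 0.65 [156. 294. 225. 361.] 185.1 326.1
side press 0.64 [213. 169. 308. 261.] 255.9 219.5
side bar 0.71 [250. 170. 289
[... 406 characters left out ...]
35 253.8937766986021 194.0277947794594 -0.10111982532066774 [[ 0.01704684 -0.99978854  0.0115013 ]
 [-0.99373382 -0.01821222 -0.11027878]
 [ 0.11046493 -0.00954933 -0.99383415]] [-0.00284065  0.55026566  1.21676411]
top press 0.66 [209. 146. 329. 232.] 268.3 188.0
top bar 0.62 [222. 188. 318. 214.] 278.9 200.2
top bar_handle 0.55 [223. 186. 319. 214.] 277.7 199.9
top pin 0.47 [142. 212. 151. 223.] 143.5 214.7
top stand 0.96 [134. 204. 162. 226.] 148.5 215.8
top stand 0.36 [139. 209. 148. 217.] 144.0 214.4
top jar 0.93 [346. 210. 379. 238.] 360.8 223.6
top bowl 0.83 [354. 134. 394. 174.] 373.6 152.6
top bowl 0.35 [134. 202. 160. 228.] 147.3 215.6
top mug 0.83 [123. 140. 152. 182.] 136.3 155.7
```

```bash
python3 -c "
import cv2
for c,(a,b,d,e) in(('top',(110,110,410,260)),):
    i=cv2.imread(f'pics/{c}0.png')[b:e,a:d]; cv2.imwrite('pics/top0z.png',cv2.resize(i,(800,400),interpolation=cv2.INTER_CUBIC))
"
```

```text
(no output)
```

View pics/top0z.png

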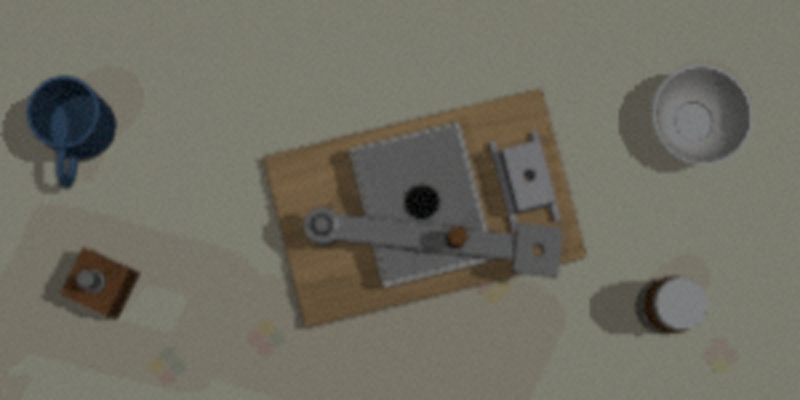

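View pics/side0.png

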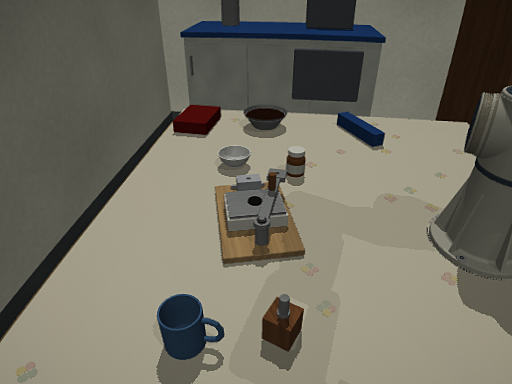

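```bash
cat > h.py <<'E'
from station import bot, snapshot, spotter
import cv2,numpy as np
def ray(s,uv):
    d=np.array([(uv[0]-s["cx"])/s["fx"],(uv[1]-s["cy"])/s["fy"]]); q=d.copy()
    for _ in range(20): q=d/(1+s["k1"]*(q@q))
    R=np.array(s["R"]);t=np.array(s["t"])
    return -R.T@t, R.T@np.array([q[0],q[1],1])
def at(s,uv,z):
    o,d=ray(s,uv); return (o+d*(z-o[2])/d[2])[:2]
def proj(s,X):
    c=np.array(s["R"])@np.array(X)+np.array(s["t"]); q=c[:2]/c[2]; q=q*(1+s["k1"]*(q@q))
    return q*[s["fx"],s["fy"]]+[s["cx"],s["cy"]]
def toolaxes():
    from scipy.spatial.transform import Rotation as Ro
    b=bot.sense(); return b, Ro.from_quat(b["tool_rot"]).as_matrix()
def shift(target):
    b,R=toolaxes(); return R.T@(np.array(target)-b["tool_pos"])
E
python3 - <<'E'
from h import *
s=snapshot("top"); z=lambda u,v:(110+u*300/800-.3,110+v*150/400-.3)
C=np.array([at(s,z(*p),.018) for p in((262,157),(542,91),(586,258),(303,326))])
print("corners",C.round(4).tolist(),[np.linalg.norm(C[i]-C[i-1]).round(4) for i in range(4)])
ctr=C.mean(0); ny=(C[1]+C[2]-C[0]-C[3]); a=np.arctan2(*ny[::-1]); my=ny/np.linalg.norm(ny)  # press -y dir
py=-my; px=np.array([py[1],-py[0]])
print("ctr",ctr.round(4),"py",py.round(4),"px",px.round(4))
pv=ctr+.11*py; km=ctr-.11*py
print("pivot",pv.round(4),"keeper",km.round(4))
for n,p,h in(("post",(321,224),.085),("eye",(538,249),.08),("handle",(457,236),.126),("hole",(530,175),.062),("pin",(88,279),.101)):
    w=at(s,z(*p),h); r=w-pv
    print(n,w.round(4),"press",((w-ctr)@px).round(4),((w-ctr)@py).round(4),"r",np.linalg.norm(r).round(4),"ang",np.arctan2(-(r@px),-(r@py)).round(3))
M=spotter.trace("stand","top")[0]; 
b,R=toolaxes();print(R.round(3))
# side pin estimates
t=snapshot("side"); m=spotter.trace("pin","side")[0]; print(m["bbox"])
w=at(s,z(88,279),.101); print(proj(t,[*w,.101]),proj(t,[*w,.060]))
E
```

```text
corners [[0.6222, 0.139], [0.7003, -0.161], [0.5201, -0.2083], [0.4429, 0.0908]] [np.float64(0.1857), np.float64(0.31), np.float64(0.1864), np.float64(0.3088)]
ctr [ 0.5714 -0.0349] py [-0.2508  0.968 ] px [0.968  0.2508]
pivot [0.5438 0.0716] keeper [ 0.599  -0.1413]
post [0.5439 0.0713] press -0.0 0.1096 r 0.0004 ang 0.01
eye [ 0.523  -0.1482] press -0.0752 -0.0976 r 0.2208 ang 0.348
handle [ 0.53   -0.0627] press -0.047 -0.0166 r 0.1351 ang 0.356
hole [ 0.6013 -0.1422] press 0.002 -0.1114 r 0.2214 ang -0.009
pin [0.4831 0.3004] press -0.0014 0.3467 r 0.2367 ang 3.136
[[-0.906  0.423  0.   ]
 [ 0.423  0.906  0.   ]
 [-0.     0.    -1.   ]]
[275.3, 294.2, 290.4, 318.6]
[283.72976077 294.06999084] [282.57609603 309.66418754]
```

```bash
R='-0.507 -0.457 0.07 71 0.6'; python3 -m handwheel '-0.507 -0.457 0.07 71 0.6;-0.507 -0.457 0.07 71 0.6;-0.507 -0.457 0.07 71 0.6;-0.507 -0.457 0.07 71 0.6;-0.507 -0.457 0.07 71 0.6;-0.507 -0.457 0.07 71 0.6;-0.507 -0.457 0.07 71 0.6;-0.507 -0.457 0.07 71 0.6' 20
python3 - <<'E'
from h import *
print(shift([.530,-.0627,.16]),toolaxes()[1].round(3))
E
```

```text
t: 2.1
tool_pos: [0.4591, 0.1064, 0.1805]
tool_rot: [0.744, 0.668, 0.001, 0.0]
force: [1.1, -0.4, 0.2]
gripper_width: 0.599
grasp_force: 0.0
[-0.1606006   0.0885365   0.02050521] [[ 0.107  0.994  0.001]
 [ 0.994 -0.107  0.   ]
 [ 0.     0.001 -1.   ]]
```

```bash
python3 -m handwheel '-0.16 0.089 0.02 0 0.6;-0.16 0.089 0.02 0 0.6;-0.16 0.089 0.02 0 0.6;-0.16 0.089 0.02 0 0.6;-0.16 0.089 0.055 0 0.6;-0.16 0.089 0.091 0 0.6;-0.16 0.089 0.091 0 0.6'
python3 - <<'E'
from h import *
print(shift([.530,-.0627,.09]),toolaxes()[1].round(3))
E
```

```text
t: 2.98
tool_pos: [0.5277, -0.0592, 0.0874]
tool_rot: [0.743, 0.669, -0.002, -0.002]
force: [-0.3, 0.4, 0.5]
gripper_width: 0.599
grasp_force: 0.0
[-0.00326167  0.00266377 -0.00261883] [[ 0.104  0.995 -0.005]
 [ 0.995 -0.104  0.001]
 [ 0.    -0.005 -1.   ]]
```

```bash
python3 -m handwheel '-0.003 0.0025 0 0 0.6;-0.003 0.0025 0 0 0.1;-0.003 0.0025 0 0 0.1;-0.003 0.0025 0 0 0.1;-0.003 0.0025 0 0 0.1;-0.003 0.0025 0 0 0.1' 20
python3 - <<'E'
from h import *
print(shift([.530,-.0627,.09]),toolaxes()[1].round(3))
E
```

```text
t: 3.72
tool_pos: [0.533, -0.0634, 0.0905]
tool_rot: [0.743, 0.669, 0.001, 0.001]
force: [0.7, -0.3, 7.4]
gripper_width: 0.225
grasp_force: 21.0
[ 0.00042005 -0.00307698  0.00048658] [[ 0.105  0.994  0.002]
 [ 0.994 -0.105 -0.   ]
 [ 0.     0.002 -1.   ]]
```

```bash
python3 -m handwheel '0.0003 0.010 -0.002 -5 0.1;0.0022 0.022 -0.002 -10 0.1;0.0053 0.034 -0.002 -15 0.1;0.0094 0.0455 -0.002 -20 0.1;0.0094 0.0455 -0.002 -20 0.1;0.0094 0.0455 -0.002 -20 0.1'
python3 - <<'E'
from h import *
print(shift([.579,-.0587,.09]),bot.sense()["tool_pos"])
E
python3 -m handwheel '0 0 0 0 0.5;0 0 0 0 0.5;0 0 -0.05 0 0.5;0 0 -0.09 0 0.5;0 0.0 -0.09 0 0.5'
```

```text
t: 4.47
tool_pos: [0.5777, -0.0593, 0.0908]
tool_rot: [0.617, 0.787, -0.0, -0.0]
force: [1.0, -4.9, -10.7]
gripper_width: 0.231
grasp_force: 21.2
[0.00030472 0.00142372 0.00084516] [ 0.57769159 -0.05933676  0.0908466 ]
t: 5.1
tool_pos: [0.5808, -0.0589, 0.1853]
tool_rot: [0.616, 0.788, 0.002, 0.003]
force: [-0.0, 0.1, -0.0]
gripper_width: 0.5
grasp_force: 0.0
```

```bash
python3 - <<'E'
from h import *
print(shift([.4831,.3004,.16]),toolaxes()[1].round(3))
E
```

```text
[ 0.37228089 -0.00837278  0.02443897] [[-0.241  0.971  0.007]
 [ 0.971  0.241 -0.   ]
 [-0.002  0.007 -1.   ]]
```

```bash
python3 -m handwheel '0.372 -0.008 0.02 0 0.4;0.372 -0.008 0.02 0 0.4;0.372 -0.008 0.02 0 0.4;0.372 -0.008 0.02 0 0.4;0.372 -0.008 0.02 0 0.4;0.372 -0.008 0.02 0 0.4;0.372 -0.008 0.02 0 0.4;0.372 -0.008 0.02 0 0.4'
python3 - <<'E'
from h import *
print(shift([.4831,.3004,.16]))
s=snapshot("top"); i=s["img"]
a=cv2.resize(i[140:230,195:345],(800,480),interpolation=cv2.INTER_CUBIC); cv2.imwrite("pics/t1.png",a)
t=snapshot("side"); cv2.imwrite("pics/s1.png",cv2.resize(t["img"][150:370,130:350],(600,600),interpolation=cv2.INTER_CUBIC))
E
```

```text
t: 6.1
tool_pos: [0.4803, 0.2999, 0.1607]
tool_rot: [0.615, 0.788, -0.001, -0.0]
force: [-0.0, -0.5, 0.6]
gripper_width: 0.4
grasp_force: 0.0
[-0.00022067  0.00287413  0.00070058]
```

View pics/t1.png

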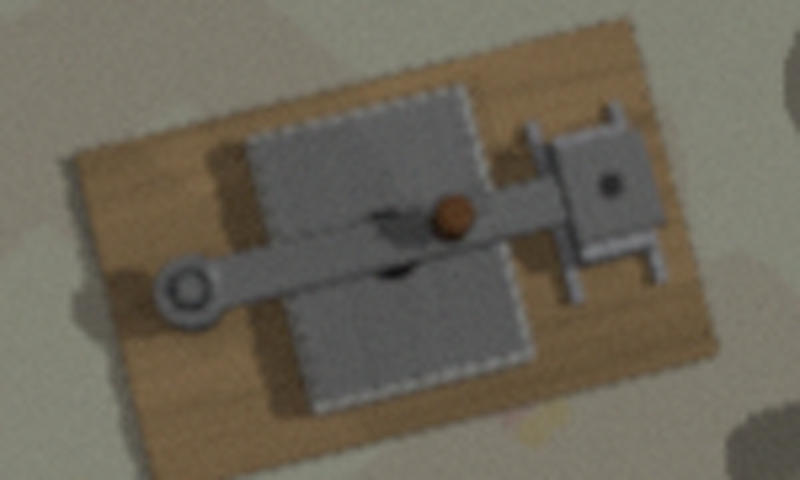

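View pics/s1.png

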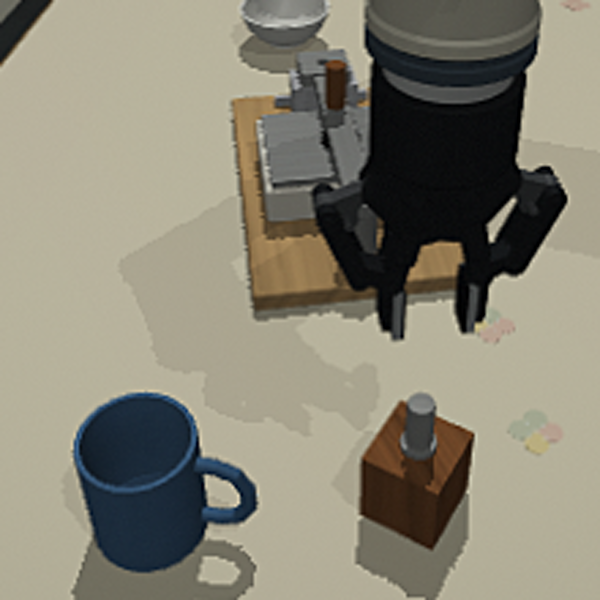

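```bash
python3 -m handwheel '0 0.0025 0.03 0 0.4;0 0.0025 0.06 0 0.4;0 0.0025 0.088 0 0.4;0 0.0025 0.088 0 0.4;0 0.0025 0.088 0 0;0 0.0025 0.088 0 0;0 0.0025 0.088 0 0;0 0.0025 0.088 0 0' 40
python3 - <<'E'
from h import *
s=snapshot("top"); q=lambda u,v:(195+u*150/800-.4,140+v*90/480-.4)
pv=np.array([.5438,.0716]);px=np.array([.968,.2508]);py=np.array([-.2508,.968])
for n,p,h in(("post",(190,289),.085),("eye",(610,185),.08),("handle",(455,217),.126)):
    w=at(s,q(*p),h); r=w-pv; print(n,w.round(4),np.linalg.norm(r).round(4),np.arctan2(-(r@px),-(r@py)).round(4))
E
```

```text
t: 7.2
tool_pos: [0.4837, 0.301, 0.0741]
tool_rot: [0.616, 0.788, 0.001, 0.0]
force: [-0.3, -1.2, 5.6]
gripper_width: 0.197
grasp_force: 39.5
post [0.5437 0.0709] 0.0007 0.4539
eye [ 0.6014 -0.1412] 0.2205 -0.0107
handle [ 0.5768 -0.0592] 0.1349 0.0065
```

```bash
python3 -m handwheel '0 0 -0.03 0 0;0 0 -0.08 0 0;0 0 -0.14 0 0;0 0 -0.14 0 0;0 0 -0.14 0 0'
python3 - <<'E'
from h import *
print(shift([.6010,-.1418,.16]),toolaxes()[1].round(3),bot.sense()["force"])
E
```

```text
t: 7.88
tool_pos: [0.4828, 0.3006, 0.2129]
tool_rot: [0.616, 0.788, -0.0, -0.0]
force: [0.0, -0.1, -0.9]
gripper_width: 0.196
grasp_force: 39.3
[-0.45788897  0.00785467  0.05289355] [[-0.242  0.97  -0.   ]
 [ 0.97   0.242 -0.   ]
 [-0.    -0.    -1.   ]] [ 0.04364054 -0.1286259  -0.88471147]
```

```bash
python3 -m handwheel '-0.458 0.008 0 0 0;-0.458 0.008 0 0 0;-0.458 0.008 0 0 0;-0.458 0.008 0 0 0;-0.458 0.008 0 0 0;-0.458 0.008 0 0 0;-0.458 0.008 0 0 0;-0.458 0.008 0 0 0'
python3 -m handwheel '-0.02 0.0 0 0 0;-0.02 0 0 0 0;-0.02 0 0 0 0'
python3 - <<'E'
from h import *
print(shift([.6010,-.1418,.16]),toolaxes()[1].round(3),bot.sense()["force"])
E
```

```text
t: 8.88
tool_pos: [0.6009, -0.1447, 0.2108]
tool_rot: [0.617, 0.787, -0.001, -0.001]
force: [0.4, 0.3, -1.8]
gripper_width: 0.195
grasp_force: 39.3
t: 9.25
tool_pos: [0.6061, -0.1599, 0.2129]
tool_rot: [0.615, 0.788, -0.0, -0.001]
force: [0.5, -0.7, -1.0]
gripper_width: 0.193
grasp_force: 39.3
[ 0.01870708 -0.00050232  0.05288938] [[-0.242  0.97  -0.001]
 [ 0.97   0.242  0.001]
 [ 0.001 -0.001 -1.   ]] [ 0.49165917 -0.73185283 -1.00882636]
```

```bash
python3 -m handwheel '0.0187 -0.0005 0.0 0 0;0.0187 -0.0005 0.05 0 0;0.0187 -0.0005 0.055 0 0;0.0187 -0.0005 0.055 0 0;0.0187 -0.0005 0.055 0 0;0.0187 -0.0005 0.055 0 0'
python3 - <<'E'
from h import *
print(shift([.6010,-.1418,.16]))
t=snapshot("side"); b=bot.sense()["tool_pos"]
x,y=proj(t,[.601,-.1418,.08]); print(x,y,proj(t,[b[0],b[1],b[2]-.062]),proj(t,[b[0],b[1],b[2]-.014]))
cv2.imwrite("pics/s2.png",cv2.resize(t["img"][130:220,210:330],(800,600),interpolation=cv2.INTER_CUBIC))
E
```

```text
t: 10.0
tool_pos: [0.6021, -0.1433, 0.1596]
tool_rot: [0.616, 0.788, 0.0, 0.001]
force: [-0.0, -0.1, -0.6]
gripper_width: 0.194
grasp_force: 39.2
[ 0.00169109 -0.00076009 -0.00037048]
247.9075895925618 171.3057744079449 [247.55960086 165.55171167] [247.38473694 149.86271091]
```

View pics/s2.png

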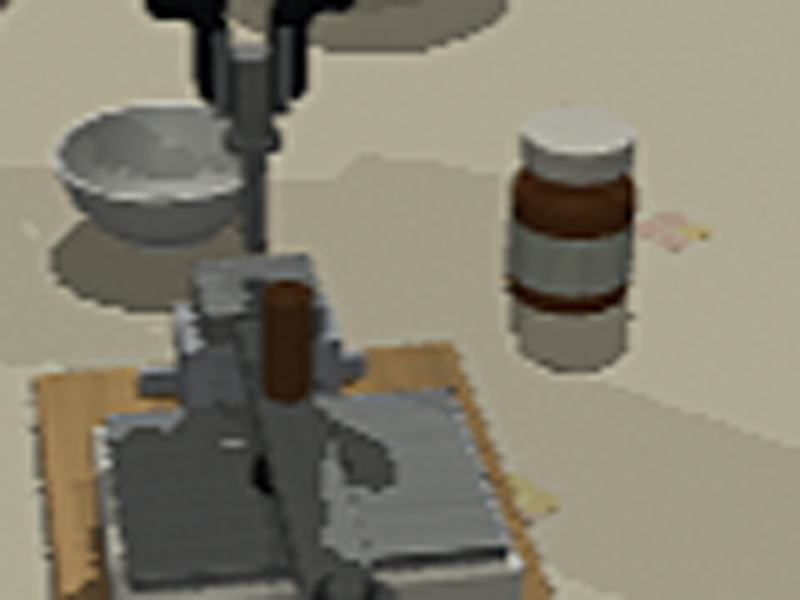

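```bash
python3 -m handwheel '0 0 0.005 0 0;0 0 0.01 0 0;0 0 0.014 0 0;0 0 0.015 0 0;0 0 0.016 0 0;0 0 0.016 0 0'
python3 - <<'E'
from h import *
print(shift([.6010,-.1418,.16]),bot.sense()["force"])
E
```

```text
t: 10.8
tool_pos: [0.6015, -0.1431, 0.1423]
tool_rot: [0.616, 0.788, 0.0, 0.0]
force: [0.1, -0.0, -0.6]
gripper_width: 0.195
grasp_force: 39.2
[ 0.00137327 -0.00016929 -0.01769037] [ 0.06472323 -0.00773058 -0.61641342]
```

```bash
python3 -m handwheel '0.0013 0 0 0 0;0.0013 0 0.001 0 0;0.0013 0 0.002 0 0;0.0013 0 0.003 0 0;0.0013 0 0.004 0 0;0.0013 0 0.004 0 0'
```

```text
t: 11.55
tool_pos: [0.6034, -0.142, 0.1411]
tool_rot: [0.616, 0.788, 0.001, 0.002]
force: [-2.2, 1.6, 16.3]
gripper_width: 0.194
grasp_force: 41.2
```

```bash
python3 -m handwheel '0 0 -0.004 0 0;0.002 -0.0015 -0.004 0 0;0.002 -0.0015 -0.004 0 0;0.002 -0.0015 -0.003 0 0;0.002 -0.0015 -0.0015 0 0;0.002 -0.0015 -0.001 0 0;0.002 -0.0015 -0.001 0 0'
```

```text
t: 12.42
tool_pos: [0.6012, -0.1403, 0.1416]
tool_rot: [0.616, 0.788, 0.001, 0.002]
force: [-0.6, 2.3, 16.8]
gripper_width: 0.194
grasp_force: 41.2
```

```bash
python3 - <<'E'
from h import *
t=snapshot("side");b=bot.sense()["tool_pos"];print(b,proj(t,[b[0],b[1],.079]),proj(t,[.601,-.1418,.08]))
cv2.imwrite("pics/s3.png",cv2.resize(t["img"][140:190,220:286],(792,600),interpolation=cv2.INTER_CUBIC))
E
```

```text
[ 0.60122776 -0.14033621  0.14165075] [247.7623817  171.87378526] [247.90758959 171.30577441]
```

View pics/s3.png

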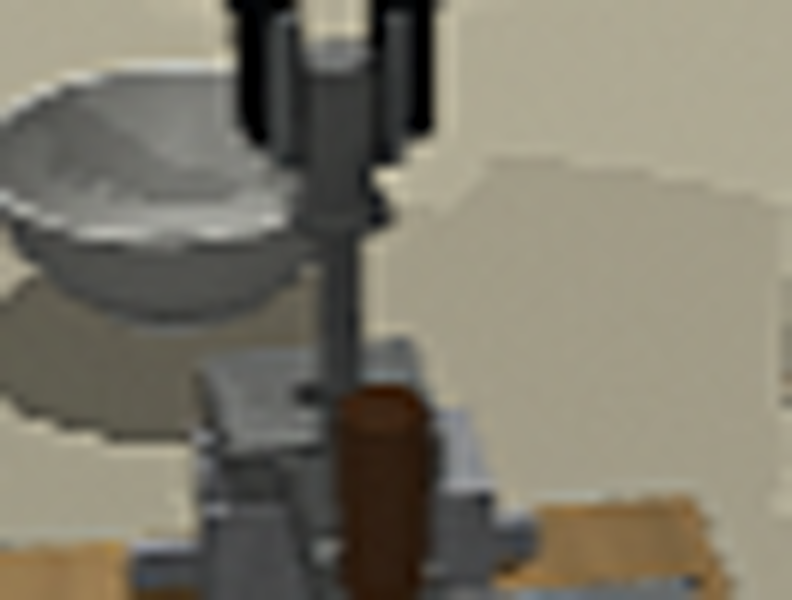

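```bash
python3 -m handwheel '0 0 -0.02 0 0;0 -0.06 -0.04 0 0;0 -0.1 -0.06 0 0;0 -0.14 -0.06 0 0;0 -0.14 -0.06 0 0'
python3 - <<'E'
from h import *
t=snapshot("side"); a=cv2.resize(t["img"][150:200,220:286],(528,400),interpolation=cv2.INTER_CUBIC)
s=snapshot("top"); b=cv2.resize(s["img"][150:200,270:336],(528,400),interpolation=cv2.INTER_CUBIC)
cv2.imwrite("pics/m.png",cv2.resize(np.hstack([a,b]),(800,303)) )
cv2.imwrite("pics/a.png",a);cv2.imwrite("pics/b.png",b)
print(proj(s,[.601,-.1418,.08]),proj(t,[.601,-.1418,.08]))
E
```

```text
t: 13.1
tool_pos: [0.4607, -0.1743, 0.1991]
tool_rot: [0.616, 0.787, -0.0, -0.001]
force: [0.5, -0.1, -1.4]
gripper_width: 0.195
grasp_force: 39.5
[309.18031556 174.42885323] [247.90758959 171.30577441]
```

View pics/m.png

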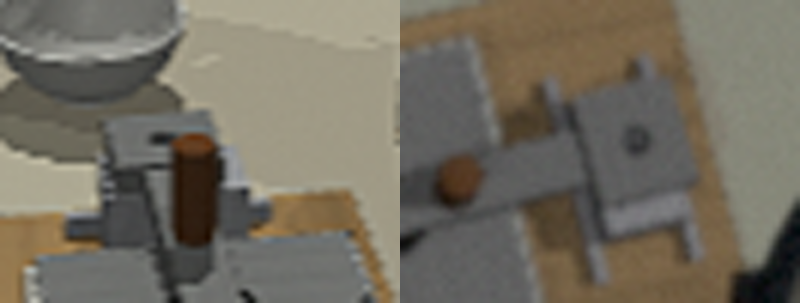

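```bash
python3 - <<'E'
from h import *
s=snapshot("top");g=cv2.GaussianBlur(s["img"].mean(2).astype(np.float32),(0,0),.8)
x,y=309,173; w=g[y-4:y+5,x-4:x+5]; m=np.clip(np.percentile(w,60)-w,0,None); yy,xx=np.mgrid[y-4:y+5,x-4:x+5]
k=((yy-y)**2+(xx-x)**2<14); m=m*k
c=((m*xx).sum()/m.sum(),(m*yy).sum()/m.sum())
pv=np.array([.5438,.0716]);px=np.array([.968,.2508]);py=np.array([-.2508,.968])
for p in(c,(308.7,172.5)):
    e=at(s,p,.08); r=e-pv; print(p,e,np.linalg.norm(r),np.arctan2(-(r@px),-(r@py)))
t=snapshot("side"); print(proj(t,[*e,.08]))
print(shift([*e,.2]))
E
```

```text
(np.float64(308.7142190008019), np.float64(172.81761622977754)) [ 0.6054016  -0.14051896] 0.22088280120692963 -0.029119783277658445
(308.7, 172.5) [ 0.60627396 -0.14047824] 0.2210886171761627 -0.03296039331035106
[245.96509724 171.43353007]
[-0.0018063   0.14592725 -0.00079836]
```

```bash
python3 -m handwheel '-0.0015 0.05 0 0 0;-0.0015 0.1 0 0 0;-0.0015 0.145 0.01 0 0;-0.0015 0.145 0.04 0 0;-0.0015 0.145 0.052 0 0;-0.0015 0.145 0.052 0 0;-0.0015 0.145 0.052 0 0'
python3 - <<'E'
from h import *
for i in range(6):
    t=snapshot("side"); print(shift([.6053,-.14,.142]).round(4),bot.sense()["tool_pos"].round(4))
cv2.imwrite("pics/s4.png",cv2.resize(t["img"][140:190,220:286],(792,600),interpolation=cv2.INTER_CUBIC))
E
```

```text
t: 14.18
tool_pos: [0.6048, -0.1408, 0.1482]
tool_rot: [0.616, 0.788, 0.0, 0.001]
force: [-0.5, 0.1, -1.3]
gripper_width: 0.191
grasp_force: 39.7
[0.0007 0.0006 0.0065] [ 0.6049 -0.1408  0.1485]
[0.0007 0.0006 0.0065] [ 0.6049 -0.1408  0.1485]
[0.0007 0.0006 0.0064] [ 0.6049 -0.1408  0.1484]
[0.0006 0.0007 0.0063] [ 0.6048 -0.1408  0.1483]
[0.0006 0.0008 0.0061] [ 0.6047 -0.1407  0.1481]
[0.0005 0.0009 0.0059] [ 0.6046 -0.1407  0.1479]
```

View pics/s4.png

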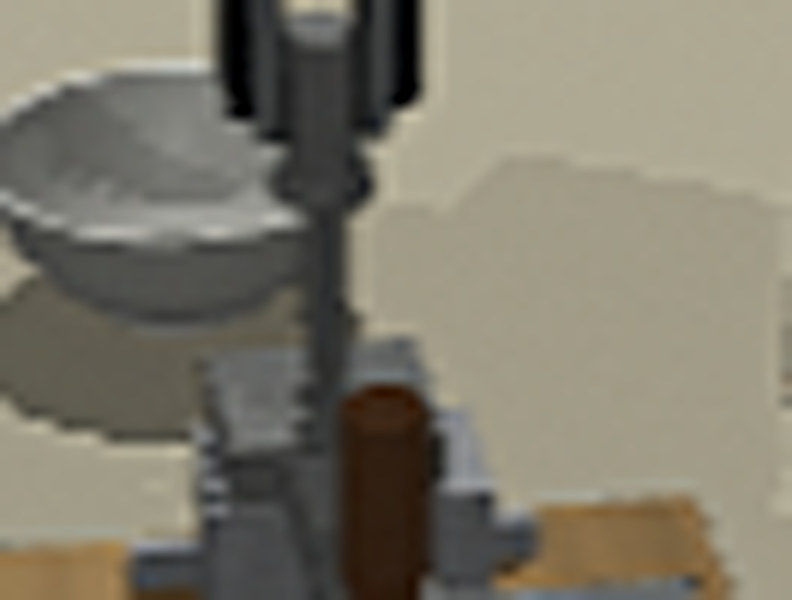

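```bash
python3 -m handwheel '0.0 0.0007 0.003 0 0;0 0.0007 0.006 0 0;0.0 0.0007 0.008 0 0;0 0.0007 0.009 0 0;0 0.0007 0.009 0 0;0 0.0007 0.009 0 0'; python3 - <<'E'
from h import *
print(shift([.6053,-.14,.142]).round(4),bot.sense()["ft_torque"])
E
```

```text
t: 15.22
tool_pos: [0.6076, -0.1405, 0.1411]
tool_rot: [0.616, 0.788, 0.001, 0.002]
force: [-0.8, 0.3, 18.1]
gripper_width: 0.197
grasp_force: 41.7
[ 0.0011 -0.0021 -0.0009] [0.44766035 0.09783194 0.01120144]
```

```bash
python3 -m handwheel '0 0 -0.005 0 0;0 0 -0.015 0 0;0 0 -0.025 0 0;0 0 -0.025 0 0;0 0 -0.025 0 0'
python3 - <<'E'
from h import *
t=snapshot("side"); b,R=toolaxes(); tc=b["tool_pos"]; print(tc,b["ft_torque"],b["force"])
for r in spotter.trace("pin","side")[:2]: print(r["p"],r["bbox"])
g=tc+[0,0,.0187]
for a in range(-5,31,5):
    f=np.radians(a); ax=-np.cos(f)*np.array([0,0,1])+np.sin(f)*R[:,0]  # toward tip
    # grip top is .101-.0928=.0082 above g ; tip .0808 below
    top=g-ax*.0082; org=g+ax*.0328; tip=g+ax*.0808
    print(a,proj(t,top).round(1),proj(t,org).round(1),proj(t,tip).round(1),tip.round(4))
cv2.imwrite("pics/s5.png",cv2.resize(t["img"][125:185,220:286],(660,600),interpolation=cv2.INTER_CUBIC))
E
```

```text
t: 15.85
tool_pos: [0.6049, -0.1403, 0.1631]
tool_rot: [0.616, 0.788, -0.0, -0.0]
force: [-0.1, 0.7, -1.0]
gripper_width: 0.193
grasp_force: 39.8
[ 0.60479806 -0.1402745   0.16293371] [ 0.03167531 -0.0031107   0.03481133] [ 0.21854914 -1.1913613  -1.56572829]
0.62 [242.8, 134.5, 249.0, 171.1]
-5 [246.  135.1] [246.1 148.6] [246.1 163.6] [ 0.6065 -0.1471  0.1011]
0 [246. 135.] [246.2 149.1] [246.4 164.9] [ 0.6048 -0.1403  0.1008]
5 [246.  134.9] [246.3 149.6] [246.7 166. ] [ 0.6031 -0.1334  0.1011]
10 [245.9 134.8] [246.4 149.9] [247. 167.] [ 0.6014 -0.1267  0.1021]
15 [245.9 134.7] [246.5 150.2] [247.3 167.7] [ 0.5997 -0.12    0.1036]
20 [245.9 134.7] [246.7 150.3] [247.5 168.2] [ 0.5981 -0.1135  0.1057]
25 [245.9 134.7] [246.8 150.4] [247.8 168.5] [ 0.5966 -0.1071  0.1084]
30 [245.8 134.7] [246.9 150.4] [248.1 168.6] [ 0.595  -0.1011  0.1117]
```

View pics/s5.png

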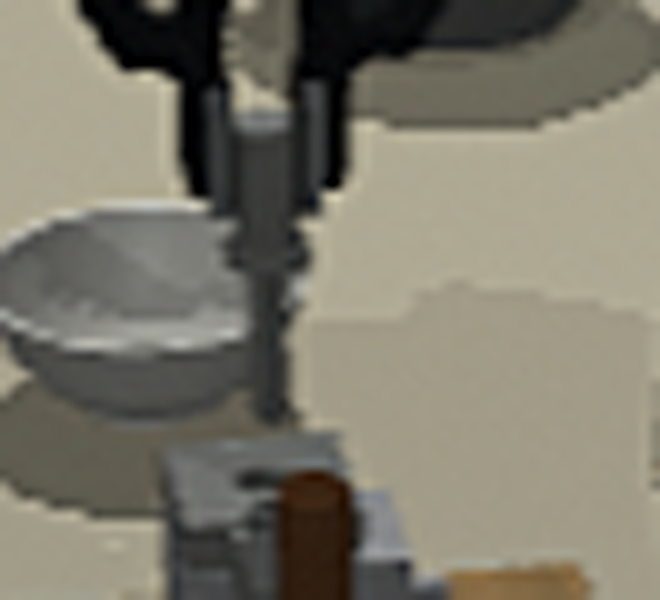

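```bash
python3 -m handwheel '-0.004 0.0005 0.01 0 0;-0.004 0.0005 0.019 0 0;-0.004 0.0005 0.021 0 0;-0.004 0.0005 0.022 0 0;-0.004 0.0005 0.022 0 0'; python3 - <<'E'
from h import *
print(shift([.6053,-.14,.142]).round(4),bot.sense()["ft_torque"])
E
```

```text
t: 16.58
tool_pos: [0.6066, -0.1441, 0.1413]
tool_rot: [0.616, 0.788, 0.0, 0.0]
force: [-0.2, -0.5, -0.7]
gripper_width: 0.192
grasp_force: 39.7
[ 0.0043 -0.0002 -0.0007] [ 0.02576244 -0.07877512 -0.0334563 ]
```

```bash
python3 -m handwheel '0 0 0.001 0 0;0 0 0.0015 0 0;0 0 0.002 0 0;0 0 0.002 0 0'; python3 - <<'E'
from h import *
print(shift([.6053,-.14,.142]).round(4),bot.sense()["ft_torque"])
E
```

```text
t: 17.08
tool_pos: [0.6065, -0.1441, 0.1393]
tool_rot: [0.616, 0.788, -0.0, 0.0]
force: [1.5, 0.1, -1.4]
gripper_width: 0.189
grasp_force: 39.7
[ 0.0043 -0.0002 -0.0027] [-0.0023542   0.0202402  -0.03262139]
```

```bash
python3 -m handwheel '0 0 0.001 0 0;0 0 0.002 0 0;0 0 0.003 0 0;0 0 0.004 0 0;0 0 0.004 0 0'; python3 - <<'E'
from h import *
print(shift([.6053,-.14,.142]).round(4),bot.sense()["ft_torque"])
E
```

```text
t: 17.7
tool_pos: [0.6064, -0.1441, 0.1351]
tool_rot: [0.616, 0.788, -0.0, -0.0]
force: [0.2, 0.4, -0.7]
gripper_width: 0.193
grasp_force: 39.7
[ 0.0042 -0.0001 -0.0069] [ 0.00068403 -0.02857063  0.02888875]
```

```bash
python3 -m handwheel '0 0 0.002 0 0;0 0 0.004 0 0;0 0 0.006 0 0;0 0 0.008 0 0;0 0 0.008 0 0'; python3 - <<'E'
from h import *
for i in range(2): snapshot("side");
print(shift([.6053,-.14,.142]).round(4),bot.sense()["ft_torque"],bot.sense()["force"])
E
```

```text
t: 18.32
tool_pos: [0.6064, -0.1441, 0.127]
tool_rot: [0.616, 0.788, -0.0, -0.0]
force: [0.0, 0.4, 0.0]
gripper_width: 0.193
grasp_force: 39.7
[ 0.0043 -0.0002 -0.0148] [-0.01067288  0.00677158  0.02147856] [ 0.04549814  1.40878523 -0.96200346]
```

```bash
python3 -m handwheel '0 -0.002 0 0 0;0 -0.0045 0 0 0;0 -0.0045 0.002 0 0;0 -0.0045 0.004 0 0;0 -0.0045 0.005 0 0;0 -0.0045 0.0055 0 0;0 -0.0045 0.0055 0 0'; python3 - <<'E'
from h import *
b,R=toolaxes();p=b["tool_pos"][:2]-[.5714,-.0349]
print(p@[.968,.2508],p@[-.2508,.968],R.T@b["force"],b["ft_torque"])
E
```

```text
t: 19.3
tool_pos: [0.6021, -0.1452, 0.1217]
tool_rot: [0.616, 0.788, -0.0, -0.0]
force: [-0.4, 0.1, -1.4]
gripper_width: 0.194
grasp_force: 39.7
0.0021117196236517706 -0.11444478647002211 [ 0.18003415 -0.37928222  1.43116427] [-0.00185934 -0.00314384  0.01971138]
```

```bash
python3 -m handwheel '0 0 0.001 0 0;0 0 0.002 0 0;0 0 0.003 0 0;0 0 0.003 0 0'; python3 - <<'E'
from h import *
b,R=toolaxes();print(R.T@b["force"],b["ft_torque"])
E
```

```text
t: 19.8
tool_pos: [0.6021, -0.1452, 0.1187]
tool_rot: [0.616, 0.788, -0.0, -0.0]
force: [-1.1, 0.7, -0.6]
gripper_width: 0.195
grasp_force: 39.7
[ 0.99479569 -0.90534565  0.5894878 ] [-0.0274272  -0.03343511 -0.0551529 ]
```

```bash
python3 -m handwheel '0 0 0.001 0 0;0 0 0.002 0 0;0 0 0.003 0 0;0 0 0.004 0 0;0 0 0.005 0 0;0 0 0.005 0 0'; python3 - <<'E'
from h import *
b,R=toolaxes();print(R.T@b["force"],b["ft_torque"])
E
```

```text
t: 20.55
tool_pos: [0.6021, -0.1452, 0.1137]
tool_rot: [0.616, 0.788, -0.0, -0.0]
force: [-0.1, -0.1, -1.6]
gripper_width: 0.198
grasp_force: 39.7
[-0.05974387 -0.10385713  1.64482247] [-0.01060881  0.00151659  0.0287057 ]
```

```bash
python3 -m handwheel '0 0 0.0015 0 0;0 0 0.003 0 0;0 0 0.0045 0 0;0 0 0.006 0 0;0 0 0.0075 0 0;0 0 0.009 0 0;0 0 0.009 0 0'; python3 - <<'E'
from h import *
b,R=toolaxes();print(R.T@b["force"],b["ft_torque"])
E
```

```text
t: 21.42
tool_pos: [0.6021, -0.1452, 0.1046]
tool_rot: [0.616, 0.788, -0.0, -0.0]
force: [-0.3, -0.5, -1.6]
gripper_width: 0.197
grasp_force: 39.7
[-0.4140578  -0.39195632  1.60426291] [ 0.03903325  0.01850229 -0.00806212]
```

```bash
python3 -m handwheel '0 0 0.0015 0 0;0 0 0.003 0 0;0 0 0.0045 0 0;0 0 0.006 0 0;0 0 0.0075 0 0;0 0 0.009 0 0;0 0 0.009 0 0'; python3 - <<'E'
from h import *
b,R=toolaxes();print(R.T@b["force"],b["ft_torque"])
E
```

```text
t: 22.3
tool_pos: [0.6021, -0.1452, 0.0956]
tool_rot: [0.616, 0.788, -0.0, -0.0]
force: [0.1, 0.0, -1.5]
gripper_width: 0.192
grasp_force: 39.7
[0.02866881 0.06007653 1.50484873] [-0.04484825 -0.04443496  0.02389705]
```

```bash
python3 -m handwheel '0 0 0.0005 0 0;0 0 0.001 0 0;0 0 0.0015 0 0;0 0 0.002 0 0;0 0 0.002 0 0'; python3 - <<'E'
from h import *
b,R=toolaxes();print(R.T@b["force"],b["ft_torque"])
E
```

```text
t: 22.92
tool_pos: [0.6025, -0.1451, 0.0941]
tool_rot: [0.616, 0.788, 0.0, 0.0]
force: [-1.0, 1.3, 3.2]
gripper_width: 0.192
grasp_force: 40.0
[ 1.49354147 -0.68489234 -3.1695963 ] [0.18314909 0.02335373 0.0039253 ]
```

Contact at the expected home height. Release and withdraw.

```bash
python3 -m handwheel '0 0 0 0 0.25;0 0 0 0 0.35;0 0 0 0 0.45;0 0 0 0 0.45;0 0 -0.01 0 0.45;0 0 -0.03 0 0.45;0 0 -0.06 0 0.45;0 0 -0.1 0 0.45'
python3 -m handwheel '0 -0.06 -0.03 0 0.45;0 -0.12 -0.03 0 0.45;0 -0.18 -0.03 0 0.45;0 -0.18 -0.03 0 0.45;0 -0.18 -0.03 0 0.45'
python3 - <<'E'
from h import *
s=snapshot("top");t=snapshot("side")
a=cv2.resize(t["img"][150:200,220:286],(400,303),interpolation=cv2.INTER_CUBIC);b=cv2.resize(s["img"][150:200,270:336],(400,303),interpolation=cv2.INTER_CUBIC)
cv2.imwrite("pics/f.png",np.hstack([a,b]))
e=[.6013,-.1420]
for z in(.08,.121): print(proj(t,[*e,z]))
print([ (r["p"],r["bbox"]) for r in spotter.trace("pin","side")[:2]])
E
```

```text
t: 23.92
tool_pos: [0.6019, -0.1451, 0.1957]
tool_rot: [0.616, 0.788, -0.0, -0.0]
force: [-0.2, -1.4, -0.2]
gripper_width: 0.451
grasp_force: 0.0
t: 24.55
tool_pos: [0.4284, -0.1891, 0.2254]
tool_rot: [0.616, 0.788, 0.0, 0.001]
force: [0.3, -0.5, -0.1]
gripper_width: 0.451
grasp_force: 0.0
[247.80982811 171.26422202]
[247.66707342 158.1581933 ]
[(0.47, [245.5, 161.4, 252.4, 175.5])]
```

View pics/f.png

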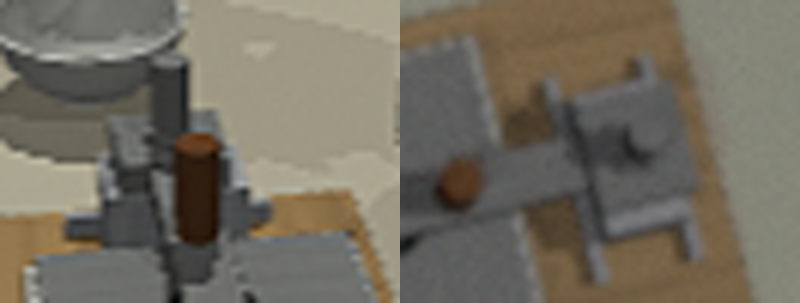

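```bash
python3 -c "
from station import bot
print(bot.sign_off())"
```

```text
the job is handed in; nothing more can be done
None
```

The press is closed and handed in at about 25 s of the 64 s allowed. The bar is across the mould and the pin is down through both knuckles. I felt its collar meet the bar at about 3 N at the expected height, and the last side picture agrees. The hand-in returned no verdict.

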